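# Weigh a centrifuge bucket on a sprung hanging scale

## Robot

A 6-joint arm with a two-finger parallel gripper is mounted at the origin on the work surface. World frame = base frame: x ahead of the robot, y to its left, z up, the work surface at z = 0. Lengths are in mm, angles in rad, forces in N, time in s.
With the tool pointing down it reaches from about 350 to 975 mm from the base axis. Payload 7.1 kg.
Tool frame: the origin (TCP) lies midway between the tips of the shut fingers; the grasp point (between the pads) lies 19 mm behind it; z points along the fingers, y is the line along which they close (so a half turn about z gives the same grasp; the last joint's range is limited). The gripper opens to 88 mm and grips with 3 to 60 N. Pads are 20 mm wide; open, the fingers measure 115 mm over their backs; the gripper's body (75 mm by 178 mm) begins 61 mm behind the grasp point.
Start: joints at [1.187, 0.423, 1.63, -0, 1.089, -0.019], TCP at [222.944, 583.867, 222.675] pointing down, gripper open.
Joint ranges: [-3, 3], [-0.9, 2.11], [0.09, 2.58], [-1.31, 4.45], [0.11, 2.69], [-2.54, 2.54]. Speed limits (rad/s): [2.39, 2.39, 3.01, 3.14, 3.14, 3.14].

## Interface

Orientations are given as a rotation vector (axis times angle).
In Python, from workcell import status, eyes, ticket gives the robot as it stands.
- The arm moves only by the shell command python3 -m jog 'ROWS' [OPENING]. ROWS is a JSON list of rows, 1 to 5 of them, each of 6 numbers: dx, dy, dz in mm, then a rotation vector rx, ry, rz in rad; each row shifts and turns the commanded pose from where the row before left it, along the tool's axes as they then stand; what a row does not reach is not made up. A row lasts 1/12 s, in which the tool goes at most 41.7 mm and 0.125 rad, less where a joint would pass 70% of its speed; a pose out of reach is approached as far as the arm can. OPENING is the finger opening in mm, set as the command begins (- or left out keeps the last). The fingers move at their own pace and stop on an object; the grip force is fixed at half the most. Time passes only in rows, so rows that do not move let the fingers close. It prints the time, the measured TCP pose, the force, the opening and the grip force at its end.
- status.get_obs(): the state, without advancing time (a new reading comes with each control period).
- eyes.get_image(name): name is "side" or "top"; returns a dict with "img" (400x640x3 uint8, red, green, blue), "range_z" (400x640 float32, mm along the optical axis (not along the pixel's ray), 0 where there is no reading), "fx", "fy", "cx", "cy" (pixels), "k1" (the pictures are not rectified: a ray, as slopes to the right and down, at radius r is drawn at 1 + k1 r^2 times it, then the intrinsics apply), "R" (3x3) and "t" (3): a world point X has camera coordinates R X + t. Camera axes: x right, y down, z forward; pixel columns grow to the right and rows downward; lengths in mm; the calibration is good to about 2 mm. A picture is of the moment at which its call begins.
- ticket.close_job(): hands the job in; it is judged then, once.
The state is a dict: "t": time; "qpos": joint angles; "qvel": joint speeds; "joint_torque": joint torques, N m; "ee_pos": TCP position; "orientation": TCP orientation; "ft_force": force on the tool from outside, world axes, zero at the start; "moment": the same for the moment, N m; "width": finger opening in mm; "grasp_force": force on a finger pad.
Only numpy, scipy, OpenCV 4.12 (cv2) and the standard library are available. Lean on these libraries where they do the work, as an engineer would, in place of code of your own. Each camera call takes 0.05 s, during which the arm holds its last target. There are 200 camera calls.

## Task

Hang the centrifuge bucket by its raised bail on the twin hook of the hanging scale: lower it so gradually that the sprung hook takes the whole weight before you let go, so the hook neither drops nor springs up when released, and never push the hook down to its stop or strain it. Wait until the bucket hangs still, then press the round key on the scale's terminal to hold the reading. Leave the bucket hanging there with the key up again, and disturb nothing else on the bench.

Things in the scene. Friction and masses are not known exactly. Their poses are not given: they have to be found in the camera images.
- bucket: The bucket to weigh: round aluminium centrifuge bucket, 94 mm across and 88 mm tall, four blue-capped tubes standing 12 mm above its top, with a rigid steel bail standing up over it. Mass differs from one occasion to the next, 0.3 to 0.9 kg. Origin: centre of its underside; z up; the bail's top bar runs along its y.
- bail_bar (a point): Middle of the bail's straight top bar, 165 mm above the bucket's underside: round steel bar, 10 mm in diameter, straight for 104 mm along the bucket's y; its uprights (7 mm wire) stand at y = +-58 mm. Grasp it here, across the bar; the tube caps lie 65 mm below it.
- scale: The hanging scale, fixed: white foot plate 300 x 130 mm, its top 18 mm above the bench, and an aluminium column 46 x 44 mm and 380 mm tall. Origin: on the bench straight below the hook; the column's axis lies 190 mm from it along the scale's +x (front face of the moving carriage plate at 150 mm). The hook points to the scale's -x; z up.
- hook_seat (a point): Where the bail bar's middle lies when seated; 285 mm above the bench with the hook empty, moves with the hook. Two prongs of 8 mm wire at y = +-32 mm (fingers pass between) point to -x and curve up, tips 20 mm above and 26 mm before this point; cross bar 76 mm behind, 14 mm above. Bring the bail in from the front, prongs under its bar and over the bucket; the bar lies across both, along scale y.
- hook_carriage (a joint): How far the hook has dipped, m: 0 empty, growing downwards. Spring about 120 N/m (8.3 mm per newton after the first 0.3 N), lightly damped: disturbed, it bobs for some seconds, 0.5 s a swing. Under the free bucket it rests between 0.02 and 0.072, depending on the mass. Delicate: it should never run faster than 70 mm/s, take over 15 N, or reach its stop (0.084).
- terminal: The scale's terminal, fixed: grey desk unit 120 x 150 mm, flat front part 30 mm high, raised sloping display at the rear (+x), up to 62 mm high. Origin: centre of its underside.
- hold_key_top (a point): Centre of the top of the terminal's one round key (white, 28 mm across, in a black housing); press straight down. Its centre lies 37 mm in front of the raised display and about 52 mm above the bench; the small square keys beside it are flat.
- hold_key (a joint): Travel of the round key, in m: 0 up, 0.006 fully down (about 4 N); it springs back. Counts as pressed beyond about 0.004.
- spare_bucket: Bystander: another bucket of the same kind with its bail folded down to its -x side (70 mm out), 100 mm tall. Origin: centre of its underside.
- bottle_a: Bystander: clear reagent bottle, 70 mm across, 140 mm tall. Origin: centre of its underside.
- bottle_b: Bystander: reagent bottle with paper label, 70 mm across, 140 mm tall. Origin: centre of its underside.
- dish_stack: Bystander: stack of four clear culture dishes, 90 mm across, 58 mm tall, between the robot and the scale. Origin: centre of its underside.
- tube_rack: Bystander: white tube rack 100 x 200 mm, 98 mm tall. Origin: centre of its underside.
- beaker: Bystander: glass beaker 72 mm across, 90 mm tall. Origin: centre of its underside.
- vortex_mixer: Bystander, fixed: white vortex mixer 120 x 130 mm, 110 mm tall. Origin: centre of its underside.
Not all that is in view belongs to the job. Several things look just like the terminal: the one meant starts nearest to the robot's base. What is shaped like the bucket but purple is not meant.

How it is judged (in metres and radians):
On the way, in this order (a step that is already met when the one before it is completed fails the run):
1. the bucket hangs by its bail on both prongs, let go and still (distance between bail_bar and hook_seat below 0.022 m and value of joint hook_carriage above 0.015 m and angle between bucket's own z axis and vertical below 0.15 rad and contact force between the fingers and bucket below 0.05 N and linear speed of bucket below 0.025 m/s and angular speed of bucket below 0.3 rad/s), for 0.5 s.
2. the round key is pressed while the bucket hangs still (all of step 1 and value of joint hold_key above 0.004 m), for 0.05 s.
At the end, for the whole second after the job is handed in: The bucket hangs upright (within 0.15 rad) on both prongs, the middle of its bail bar within 22 mm of the seat, the hook dipped more than 15 mm under it, let go and still (under 25 mm/s and 0.3 rad/s), and the round key is up again (under 2 mm) (all of step 1 and value of joint hold_key below 0.002 m); the robot touches nothing.
It fails at once if the hook drops or springs up faster than 0.07 m/s (velocity of joint hook_carriage above 0.07 m/s or velocity of joint hook_carriage below -0.07 m/s).
It fails at once if the hook is driven down to its overload stop (dip over 84 mm) (value of joint hook_carriage above 0.084 m).
It fails at once if the hook is strained with more than 15 N in any direction (contact force between anything else and hook_carriage above 15 N).
It fails at once if the key is pressed before the bucket hangs freely and still (value of joint hold_key above 0.003 m and not (distance between bail_bar and hook_seat below 0.022 m and value of joint hook_carriage above 0.015 m and angle between bucket's own z axis and vertical below 0.15 rad and contact force between the fingers and bucket below 0.05 N and linear speed of bucket below 0.025 m/s and angular speed of bucket below 0.3 rad/s)).
It fails at once if a bystander is moved more than 25 mm (distance of any of spare_bucket, bottle_a, bottle_b, dish_stack, tube_rack, beaker from where it was at the start of the episode above 0.025 m).
It also fails if it takes over 72 s, if anything falls off the work surface, if the arm or the gripper's body presses on something with over 40 N, if the wrist force passes 120 N, or if a joint passes its speed limit or range.

## Working session

There is one attempt and no reset: what is moved stays moved. The work goes in short steps, Python scripts to look and compute and a shell command to move; the robot and the scene stay as the last step left them, time stands still between calls to the robot, and variables do not carry over. Pictures are saved under pics/ and viewed, at most 10 in all, crops included, and the job is handed in when it is done.

```bash
ls; mkdir -p pics
cat > h.py <<'E'
import numpy as np,cv2
from workcell import status,eyes,ticket
def snap(n,f):
    d=eyes.get_image(n); np.savez('pics/'+f+'.npz',**{k:np.array(v) for k,v in d.items()})
    cv2.imwrite('pics/'+f+'.png',d['img'][:,:,::-1]); return d
def load(f): return np.load('pics/'+f+'.npz')
def rays(d,u,v):
    K=np.array([[d['fx'],0,d['cx']],[0,d['fy'],d['cy']],[0,0,1]],float)
    p=cv2.undistortPoints(np.array([[[u,v]]],float),K,np.array([float(d['k1']),0,0,0]))
    return np.array([*p[0,0],1.])
def cloud(d):
    K=np.array([[d['fx'],0,d['cx']],[0,d['fy'],d['cy']],[0,0,1]],float)
    g=np.stack(np.meshgrid(np.arange(640.),np.arange(400.)),-1).reshape(-1,1,2)
    p=cv2.undistortPoints(g,K,np.array([float(d['k1']),0,0,0])).reshape(400,640,2)
    z=d['range_z']; c=np.dstack([p*z[...,None],z]); X=(c-d['t'])@d['R']
    X[z==0]=np.nan; return X
def onz(d,u,v,z):
    r=d['R'].T@rays(d,u,v); o=-d['R'].T@d['t']; return o+r*(z-o[2])/r[2]
E
python3 - <<'E'
from h import *
for n in('side','top'):
    d=snap(n,n+'0'); print(n,-d['R'].T@d['t'],d['R'][2])
o=status.get_obs(); print(o)
E
```

```text
pics
side [ -38.58644875 -916.3320727  1319.85396242] [ 0.31708992  0.62038596 -0.717339  ]
top [ 400.88479666   87.64477088 1563.41482181] [ 0.04205748 -0.01779344 -0.99895674]
{'t': 0.1, 'qpos': array([ 1.18696961e+00,  4.23772940e-01,  1.63060232e+00, -2.44147542e-05,
        1.08857769e+00, -1.90206025e-02]), 'qvel': array([-4.00946313e-04, -1.63967962e-03, -2.93565674e-04,  1.11917517e-03,
       -6.84699346e-05,  4.49891423e-04]), 'joint_torque': array([-3.07815762e-04, -5.45611489e+01, -2.74322963e+01,  6.46100566e-02,
        1.87455153e-02, -4.61032130e-05]), 'ee_pos': array([222.78943834, 583.41487534, 221.97852679]), 'orientation': array([-5.69800654e-01, -3.08923137e+00,  2.10017474e-03]), 'ft_force': array([0.01198614, 0.05735346, 0.17254863]), 'moment': array([ 0.01611192,  0.01000599, -0.03377698]), 'grasp_force': 0.0, 'width': 87.54467813896203}
```

View pics/top0.png

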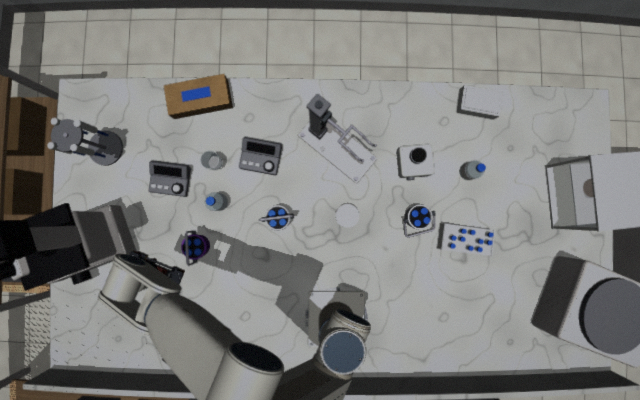

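View pics/side0.png

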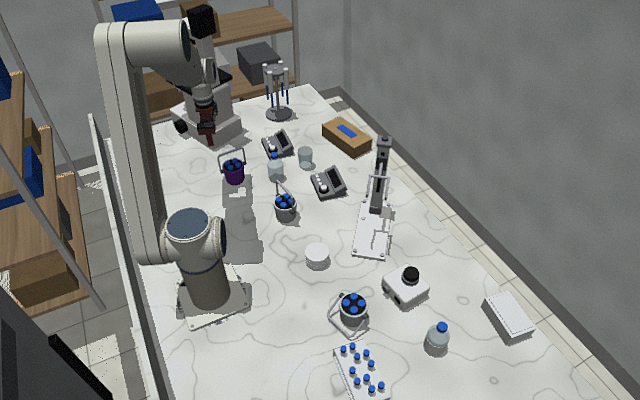

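The top picture shows the bucket (bail up) at (277,217), the purple decoy at (195,246), the scale at (340,140) and terminals at (261,157) and (169,178). The side view agrees. Next I'll enlarge the relevant parts.

Run:
```python
from h import *
d=load('top0'); X=cloud(d); s=load('side0'); Y=cloud(s)
im=cv2.imread('pics/top0.png')
f=lambda a,u0,v0,w,h,k:cv2.resize(a[v0:v0+h,u0:u0+w],None,fx=k,fy=k,interpolation=cv2.INTER_CUBIC)
ims=cv2.imread('pics/side0.png')
a=f(im,230,85,160,150,5)[:600]
# a covers u 230..390, v 85..205 at 5x
cv2.imwrite('pics/c1.png',a[:600,:800])
b=np.hstack([f(im,240,190,80,60,5),f(ims,255,175,80,60,5)])
c=np.hstack([f(im,230,125,80,60,5),f(ims,345,180,80,60,5)])
cv2.imwrite('pics/c2.png',np.vstack([b,c]))
for n,u,v in [('termA',261,157),('termB',169,178),('bkt',277,217),('seat',350,143),('dish',347,214),('spare',419,217),('mixer',415,160),('bottle',217,201),('beaker',212,158),('col',318,103)]: print(n,X[v,u].round())
```

```text
termA [623. 297.  32.]
termB [538. 655.  29.]
bkt [393. 219. 168.]
seat [686. -48.  18.]
dish [407. -35.  59.]
spare [ 399. -302.   89.]
mixer [ 611. -285.   97.]
bottle [449. 445. 110.]
beaker [622. 496.   0.]
col [737.  82. 388.]
```

View pics/c1.png

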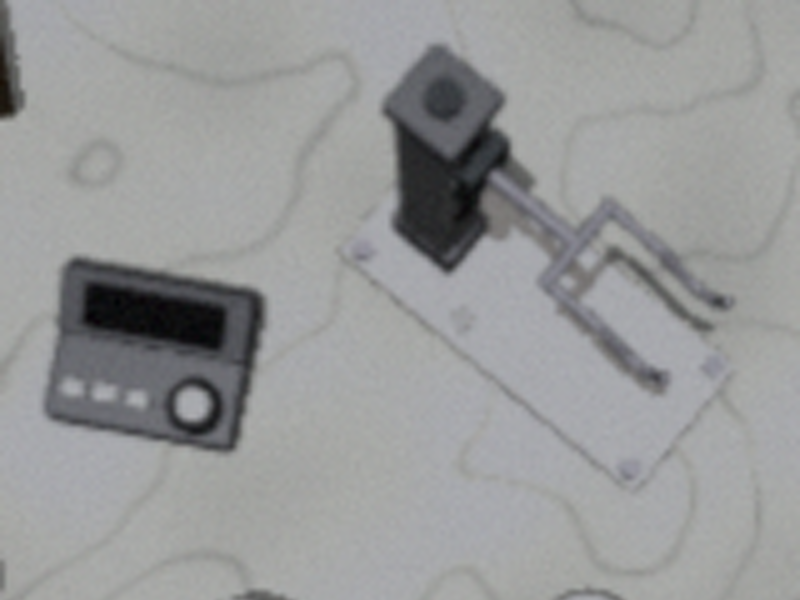

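View pics/c2.png

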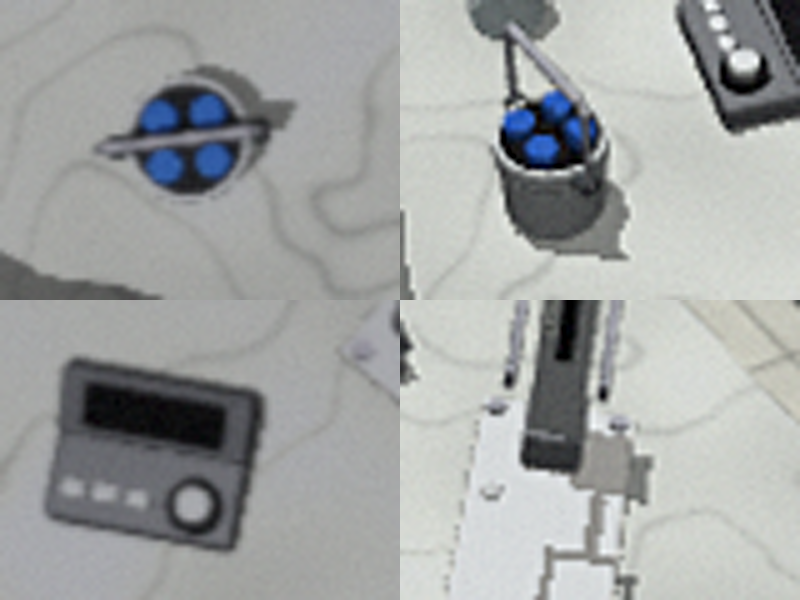

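The crops show: prong tips at (375,145.4) and (361.4,161), cross-bar corners at (352,125.6) and (339.6,141.6), plate front corners at (376.6,159.4) and (356.4,182.6), key at (268.8,166), bail ends at (260.6,219.6) and (293,215.6).

Run:
```python
from h import *
d=load('top0'); X=cloud(d);s=load('side0'); Y=cloud(s)
P=lambda u,v,z:onz(d,u,v,z)[:2]
t1,t2=P(375,145.4,305),P(361.4,161,305); c1,c2=P(352,125.6,300),P(339.6,141.6,300)
f1,f2,f3=P(376.6,159.4,18),P(356.4,182.6,18),P(298.4,134.4,18)
col=P(319.4,104.4,384)
print('tips',t1,t2,np.hypot(*(t1-t2)),'cross',c1,c2,np.hypot(*(c1-c2)),'foot',f1,f2,f3,np.hypot(*(f1-f2)),np.hypot(*(f3-f2)),'col',col)
tm=(t1+t2)/2; cm=(c1+c2)/2
for a in (tm-cm,f2-f3,tm-col,t1-t2,f1-f2): print(np.degrees(np.arctan2(a[1],a[0])),np.hypot(*a))
b1,b2=P(260.6,219.6,168),P(293,215.6,168); print('bail',b1,b2,(b1+b2)/2,np.hypot(*(b1-b2)),np.degrees(np.arctan2(*(b1-b2)[::-1])))
k=P(268.8,166,52);print('key',k, X[164:169,267:272,2].round())
# depth evidence
for nm,C in(('top',X),('side',Y)):
    m=(C[...,2]>150)&(C[...,2]<185)&(np.hypot(C[...,0]-393,C[...,1]-219)<75)
    q=C[m]; print(nm,len(q),q.mean(0),q[:,:2].min(0),q[:,:2].max(0))
    if len(q)>5:
        w=np.linalg.svd(q[:,:2]-q[:,:2].mean(0))[2][0]; print(np.degrees(np.arctan2(w[1],w[0])))
    m=(C[...,2]>270)&(C[...,2]<320)&(np.hypot(C[...,0]-tm[0],C[...,1]-tm[1])<150)
    q=C[m]; print(len(q),q.mean(0))
    m=(np.abs(C[...,2]-50)<8)&(np.hypot(C[...,0]-k[0],C[...,1]-k[1])<30);q=C[m];print('key',len(q),np.median(q,0))
    m=(C[...,2]>375)&(np.hypot(C[...,0]-col[0],C[...,1]-col[1])<50);q=C[m];print('col',len(q),(q.min(0)+q.max(0))/2, q[:,2].max())
```

```text
tips [ 626.36793409 -102.8473047 ] [575.45927202 -59.48712756] 66.87149493369239 cross [690.27626056 -29.13265608] [637.63948125  10.32944974] 65.78668810057471 foot [ 622.53758456 -152.80223318] [530.22720047 -74.02815682] [716.55221958 154.79664851] 121.35304741317901 295.08948521145913 col [734.06898275  77.24447537]
-131.29848429658287 95.52425299936831
-129.1548693718973 295.08948521145913
-130.04924580713427 206.94110066847182
-40.42186468880216 66.87149493369239
-40.47614685786537 121.35304741317901
bail [383.58183911 276.06547973] [398.97062152 162.94829676] [391.27623032 219.50688825] 114.15915078289643 97.74712030222543
key [586.44879976 264.23349809] [[53. 53. 52. 49. 48.]
 [59. 46. 54. 54. 50.]
 [51. 50. 49. 48. 51.]
 [48. 56. 58. 52. 44.]
 [49. nan 48. 47. 46.]]
top 96 [392.05939981 226.56400094 169.04612681] [381.97731538 166.58211121] [401.02606199 286.09555184]
-82.37881955969678
271 [649.93217548 -24.07414923 298.54035823]
key 69 [586.94078171 268.01839628  48.43621333]
col 296 [733.95256143  81.29157871 384.19439956] 393.2963896953235
side 66 [390.11495985 220.6355639  167.62042874] [379.41095143 164.1486569 ] [401.06776615 283.78413132]
97.11079588123935
190 [648.64156941 -24.25519818 298.51940437]
key 49 [586.2802543  264.21074381  50.03321441]
col 132 [731.50387277  80.8754939  385.37593765] 395.68728432044844
```

```bash
cat > to.py <<'E'
# prints what is left to go: to.py x y z toolY_deg
import sys,numpy as np
from h import status
from scipy.spatial.transform import Rotation as R
x,y,z,a=map(float,sys.argv[1:5]); o=status.get_obs(); r=R.from_rotvec(o['orientation'])
a=np.radians(a); Y=[np.cos(a),np.sin(a),0]; Z=[0,0,-1]; T=R.from_matrix(np.c_[np.cross(Y,Z),Y,Z])
print('t',round(o['t'],2),'pos',o['ee_pos'].round(1),'move(tool)',r.inv().apply(np.array([x,y,z])-o['ee_pos']).round(1),'rot',(r.inv()*T).as_rotvec().round(3),'F',o['ft_force'].round(2),'w',round(o['width'],1),'g',round(o['grasp_force'],1),'q6',o['qpos'][5].round(2))
E
J="python3 -m jog"
$J '[[-15,-15,0,0,0,0],[-20,-20,0,0,0,0],[-20,-20,0,0,0,0],[-20,-20,0,0,0,0],[-20,-20,0,0,0,0]]' 60
$J '[[-20,-20,0,0,0,0],[-20,-20,0,0,0,0],[-20,-20,0,0,0,0],[-20,-20,0,0,0,0],[-20,-20,0,0,0,0]]'
$J '[[-20,-20,0,0,0,0],[-20,-20,0,0,0,0],[-20,-20,0,0,0,0],[-20,-15,0,0,0,0],[-12,-10,0,0,0,0]]'
$J '[[0,0,0,0,0,0.1],[0,0,0,0,0,0.12],[0,0,0,0,0,0.12],[0,0,0,0,0,0.12],[0,0,0,0,0,0.12]]'
$J '[[0,0,0,0,0,0.12],[0,0,0,0,0,0.12],[0,0,0,0,0,0.12],[0,0,0,0,0,0.12],[0,0,0,0,0,0]]'
python3 to.py 391 220 222 7.5; python3 to.py 391 220 146 7.5
```

```text
t: 0.52
ee_pos: [277.9, 459.8, 222.3]
orientation: [-0.569, -3.089, 0.001]
ft_force: [-0.5, 0.1, 0.1]
width: 60.5
grasp_force: 0.0
t: 0.93
ee_pos: [335.7, 330.7, 222.5]
orientation: [-0.569, -3.089, 0.001]
ft_force: [0.0, -0.1, -0.5]
width: 60.0
grasp_force: 0.0
t: 1.35
ee_pos: [391.7, 218.0, 222.6]
orientation: [-0.571, -3.089, 0.001]
ft_force: [1.5, 0.5, 1.2]
width: 60.2
grasp_force: 0.0
t: 1.77
ee_pos: [391.0, 219.7, 222.4]
orientation: [-1.438, -2.793, 0.001]
ft_force: [0.3, -0.2, 0.5]
width: 60.1
grasp_force: 0.0
t: 2.18
ee_pos: [391.0, 219.8, 222.5]
orientation: [-2.059, -2.373, 0.001]
ft_force: [-0.1, 0.4, 0.1]
width: 59.8
grasp_force: 0.0
t 2.18 pos [391.  219.8 222.5] move(tool) [0.2 0.1 0.5] rot [-0.     0.     0.011] F [-0.05  0.42  0.09] w 59.8 g 0.0 q6 0.34
t 2.18 pos [391.  219.8 222.5] move(tool) [ 0.2  0.1 76.5] rot [-0.     0.     0.011] F [-0.05  0.42  0.09] w 59.8 g 0.0 q6 0.34
```

```bash
J="python3 -m jog"
$J '[[0,0,15,0,0,0.01],[0,0,20,0,0,0],[0,0,20,0,0,0],[0,0,14,0,0,0],[0,0,7.5,0,0,0]]'
$J '[[0,0,0,0,0,0],[0,0,0,0,0,0],[0,0,0,0,0,0]]' >/dev/null
python3 to.py 391 220 146 7.5
for i in 1 2 3 4 ; do $J '[[0,0,0,0,0,0]]' | grep ft; done
$J '[[0,0,0,0,0,0],[0,0,0,0,0,0],[0,0,0,0,0,0],[0,0,0,0,0,0],[0,0,0,0,0,0]]' 0
$J '[[0,0,0,0,0,0],[0,0,0,0,0,0],[0,0,0,0,0,0],[0,0,0,0,0,0],[0,0,0,0,0,0]]' 
$J '[[0,0,0,0,0,0],[0,0,0,0,0,0],[0,0,0,0,0,0]]' 
python3 to.py 391 220 146 7.5
```

```text
t: 2.6
ee_pos: [390.2, 219.4, 144.5]
orientation: [-2.06, -2.37, 0.004]
ft_force: [-0.5, 0.2, 0.2]
width: 59.9
grasp_force: 0.0
t 2.85 pos [391.7 220.2 146.9] move(tool) [-0.1 -0.7  0.9] rot [ 0.001 -0.     0.006] F [-1.21 -0.01 -0.11] w 60.1 g 0.0 q6 0.35
ft_force: [0.2, -0.1, -0.5]
ft_force: [-0.6, 0.0, -0.5]
ft_force: [-0.1, -0.5, -0.0]
ft_force: [0.3, -0.4, 1.0]
t: 3.6
ee_pos: [391.2, 219.9, 146.2]
orientation: [-2.065, -2.367, 0.0]
ft_force: [-0.2, 0.0, -0.1]
width: 30.2
grasp_force: 0.0
t: 4.02
ee_pos: [391.6, 220.1, 146.3]
orientation: [2.065, 2.367, 0.001]
ft_force: [2.2, 0.2, -1.1]
width: 9.2
grasp_force: 30.0
t: 4.27
ee_pos: [391.4, 220.0, 146.3]
orientation: [2.065, 2.367, 0.001]
ft_force: [2.0, 0.9, -0.2]
width: 9.3
grasp_force: 30.0
t 4.27 pos [391.4 220.  146.3] move(tool) [ 0.  -0.4  0.3] rot [ 0.001 -0.     0.005] F [ 1.95  0.87 -0.16] w 9.3 g 30.0 q6 0.35
```

```bash
J="python3 -m jog"
$J '[[0,0,-2,0,0,0],[0,0,-4,0,0,0],[0,0,-8,0,0,0],[0,0,-12,0,0,0],[0,0,-15,0,0,0]]' >/dev/null
$J '[[0,0,-15,0,0,0],[0,0,-15,0,0,0],[0,0,-15,0,0,0],[0,0,-15,0,0,0],[0,0,-15,0,0,0]]'
$J '[[0,0,-15,0,0,0],[0,0,-12,0,0,0],[0,0,-8,0,0,0],[0,0,-4,0,0,0],[0,0,-2,0,0,0]]' >/dev/null
$J '[[0,0,0,0,0,-0.02],[0,0,0,0,0,-0.04],[0,0,0,0,0,-0.06],[0,0,0,0,0,-0.08],[0,0,0,0,0,-0.08]]' >/dev/null
$J '[[0,0,0,0,0,-0.08],[0,0,0,0,0,-0.08],[0,0,0,0,0,-0.08],[0,0,0,0,0,-0.08],[0,0,0,0,0,-0.06]]' >/dev/null
$J '[[0,0,0,0,0,-0.04],[0,0,0,0,0,-0.04],[0,0,0,0,0,0],[0,0,0,0,0,0],[0,0,0,0,0,0]]'
python3 to.py 518 -180 303 50
for i in 1 2 3 4 5 6 7 8 ; do $J '[[0,0,0,0,0,0]]' | grep ft; done
python3 - <<'E'
from h import *
d=snap('side','side1'); im=cv2.imread('pics/side1.png')
cv2.imwrite('pics/s1.png',cv2.resize(im[80:280,180:440],None,fx=3,fy=3,interpolation=cv2.INTER_CUBIC))
E
```

```text
t: 5.1
ee_pos: [390.2, 219.4, 262.9]
orientation: [-2.065, -2.367, 0.002]
ft_force: [-0.2, -0.2, -7.1]
width: 9.4
grasp_force: 30.0
t: 6.77
ee_pos: [390.9, 219.8, 302.7]
orientation: [-1.07, -2.953, 0.001]
ft_force: [0.2, -0.4, -8.0]
width: 9.2
grasp_force: 30.0
t 6.77 pos [390.9 219.8 302.7] move(tool) [-3.538e+02 -2.255e+02 -2.000e-01] rot [-0.001 -0.     0.003] F [ 0.16 -0.4  -8.03] w 9.2 g 30.0 q6 -0.39
ft_force: [-0.2, -0.4, -7.6]
ft_force: [0.5, -0.7, -7.6]
ft_force: [-0.7, 0.1, -6.8]
ft_force: [0.2, 0.3, -8.5]
ft_force: [0.6, 0.6, -8.4]
ft_force: [-0.9, -0.7, -8.0]
ft_force: [0.0, -0.9, -7.5]
ft_force: [0.6, 0.4, -7.3]
```

View pics/s1.png

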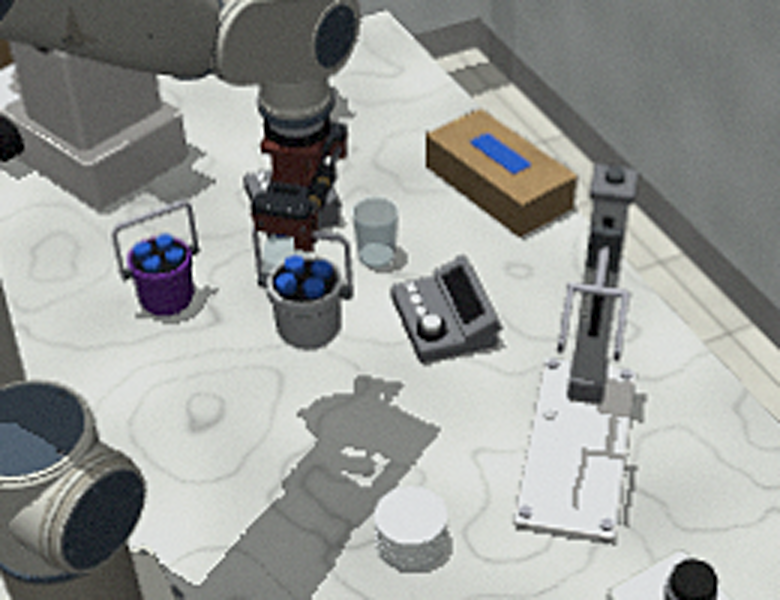

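The bucket is held upright at crop pixel (305,300), weighing about 7.7 N, so I expect a dip of about 62 mm. Next I carry it to a point 150 mm in front of the hook.

```bash
J="python3 -m jog"
$J '[[-3,-2,0,0,0,0],[-6,-4,0,0,0,0],[-11,-7,0,0,0,0],[-16,-10,0,0,0,0],[-16,-10,0,0,0,0]]' >/dev/null
for i in 1; do $J '[[-16,-10,0,0,0,0],[-16,-10,0,0,0,0],[-16,-10,0,0,0,0],[-16,-10,0,0,0,0],[-16,-10,0,0,0,0]]' ;done
$J '[[-16,-10,0,0,0,0],[-16,-10,0,0,0,0],[-16,-10,0,0,0,0],[-16,-10,0,0,0,0],[-16,-10,0,0,0,0]]' >/dev/null
$J '[[-16,-10,0,0,0,0],[-16,-10,0,0,0,0],[-16,-10,0,0,0,0],[-16,-10,0,0,0,0],[-16,-10,0,0,0,0]]' >/dev/null
$J '[[-16,-10,0,0,0,0],[-16,-10,0,0,0,0],[-11,-7,0,0,0,0],[-7,-5,0,0,0,0],[-3,-2,0,0,0,0]]' >/dev/null
$J '[[0,0,0,0,0,0],[0,0,0,0,0,0],[0,0,0,0,0,0],[0,0,0,0,0,0],[0,0,0,0,0,0]]' 
python3 to.py 518 -180 305 50
python3 - <<'E'
from h import *
d=snap('top','top1'); s=snap('side','side1b')
f=lambda a,u0,v0,w,h,k:cv2.resize(a[v0:v0+h,u0:u0+w],None,fx=k,fy=k,interpolation=cv2.INTER_CUBIC)
a=f(cv2.imread('pics/top1.png'),310,90,100,120,4);b=f(cv2.imread('pics/side1b.png'),330,120,100,120,4)
cv2.imwrite('pics/c3.png',np.hstack([a,b]))
for nm,D in(('top',d),('side',s)):
    C=cloud(D); u=np.array([.643,.766]); S=(C[...,:2]-[614.5,-65]); X=S@u; Yy=S@[-.766,.643]
    m=(C[...,2]>260)&(C[...,2]<325)&(abs(Yy)<55)&(X>-40)&(X<70)
    for sg in(1,-1):
        q=m&(np.sign(Yy)==sg)&(X<55)
        print(nm,sg,q.sum(),'y',np.median(Yy[q]),'xmin',np.percentile(X[q],2), 'z',[np.median(C[...,2][q&(abs(X-c)<10)]).round(1) for c in(-15,0,15,35)])
    q=(C[...,2]>285)&(C[...,2]<315)&(abs(Yy)<25)&(X>55)&(X<90)
    print('cross',q.sum(),np.median(X[q]),np.median(C[...,2][q]))
E
```

```text
t: 8.32
ee_pos: [439.6, 70.1, 303.2]
orientation: [1.07, 2.954, -0.0]
ft_force: [0.8, -0.8, -7.8]
width: 9.1
grasp_force: 30.0
t: 9.98
ee_pos: [517.2, -167.1, 303.3]
orientation: [1.068, 2.954, 0.0]
ft_force: [-1.6, -0.2, -7.9]
width: 9.1
grasp_force: 30.0
t 9.98 pos [ 517.2 -167.1  303.3] move(tool) [-8.9 -9.4 -1.7] rot [0.    0.    0.004] F [-1.56 -0.19 -7.93] w 9.1 g 30.0 q6 -1.21
top 1 61 y 30.561046248288235 xmin -22.60188162135778 z [np.float64(297.1), np.float64(280.0), np.float64(288.6), np.float64(297.7)]
top -1 60 y -33.630454322282006 xmin -20.151070181376838 z [np.float64(292.1), np.float64(280.8), np.float64(282.1), np.float64(296.9)]
cross 56 78.1935360507673 304.3451870868911
  return _methods._mean(a, axis=axis, dtype=dtype,
  ret = ret.dtype.type(ret / rcount)
Traceback (most recent call last):
IndexError: index -1 is out of bounds for axis 0 with size 0
```

View pics/c3.png

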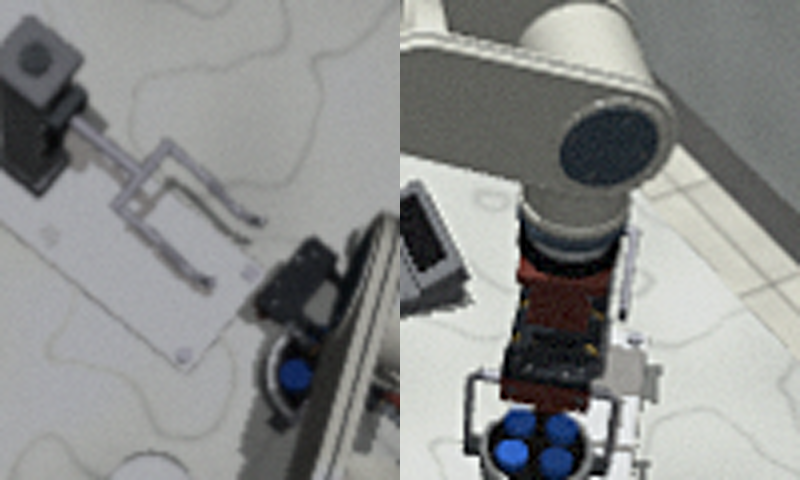

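The prongs are free and symmetric (tips at crop (262,222) and (205,284)), and the bucket waits in front, upright. The refined seat is about (617,-64.5).

```bash
J="python3 -m jog"
$J '[[-2,0,-1,0,0,0.004],[-4,0,-0.7,0,0,0],[-3,2,0,0,0,0],[-1.7,4,0,0,0,0],[0,6,0,0,0,0]]'
python3 to.py 617 -64.5 305 50
$J '[[0,8,0,0,0,0],[0,8,0,0,0,0],[0,8,0,0,0,0],[0,8,0,0,0,0],[0,8,0,0,0,0]]'
$J '[[0,8,0,0,0,0],[0,8,0,0,0,0],[0,8,0,0,0,0],[0,8,0,0,0,0],[0,8,0,0,0,0]]'
$J '[[0,8,0,0,0,0],[0,8,0,0,0,0],[0,8,0,0,0,0],[0,6,0,0,0,0],[0,4,0,0,0,0]]'
python3 to.py 617 -64.5 305 50
```

```text
t: 10.5
ee_pos: [533.7, -165.6, 304.9]
orientation: [1.077, 2.951, -0.0]
ft_force: [-0.1, 0.6, -8.2]
width: 9.2
grasp_force: 30.0
t 10.5 pos [ 533.7 -165.6  304.9] move(tool) [ 1.40e+00  1.31e+02 -1.00e-01] rot [ 0.     0.    -0.001] F [-0.14  0.61 -8.18] w 9.2 g 30.0 q6 -1.19
t: 10.92
ee_pos: [559.5, -133.8, 304.8]
orientation: [-1.075, -2.952, -0.0]
ft_force: [0.1, -0.2, -8.5]
width: 9.1
grasp_force: 30.0
t: 11.33
ee_pos: [585.1, -103.5, 304.9]
orientation: [-1.075, -2.952, -0.0]
ft_force: [-0.8, 0.5, -7.9]
width: 9.4
grasp_force: 30.0
t: 11.75
ee_pos: [607.1, -77.4, 304.8]
orientation: [1.075, 2.952, 0.0]
ft_force: [-0.3, 0.3, -7.7]
width: 9.3
grasp_force: 30.0
t 11.75 pos [607.1 -77.4 304.8] move(tool) [ 0.7 16.2 -0.2] rot [ 0.  0. -0.] F [-0.26  0.29 -7.67] w 9.3 g 30.0 q6 -1.02
```

Finish the approach, lower almost to the seat, and check the fit by picture.

```bash
J="python3 -m jog"
$J '[[0,6,0,0,0,0],[0,5,0,0,0,0],[0.5,3,0,0,0,0],[0,1.5,0,0,0,0],[0,0,0,0,0,0]]' >/dev/null
$J '[[0,0,3,0,0,0],[0,0,5,0,0,0],[0,0,5,0,0,0],[0,0,5,0,0,0],[0,0,4,0,0,0]]' 
$J '[[0,0,3,0,0,0],[0,0,2,0,0,0],[0,0,1,0,0,0],[0,0,0,0,0,0],[0,0,0,0,0,0]]' 
python3 to.py 617 -64.5 266 50
for i in 1 2 3 4 5 6 ; do $J '[[0,0,0,0,0,0]]' | grep ft; done
python3 - <<'E'
from h import *
d=snap('top','top2'); s=snap('side','side2')
f=lambda a,u0,v0,w,h,k:cv2.resize(a[v0:v0+h,u0:u0+w],None,fx=k,fy=k,interpolation=cv2.INTER_CUBIC)
a=f(cv2.imread('pics/top2.png'),310,90,100,120,4);b=f(cv2.imread('pics/side2.png'),330,120,100,120,4)
cv2.imwrite('pics/c4.png',np.hstack([a,b]))
E
```

```text
t: 12.58
ee_pos: [615.7, -66.0, 281.8]
orientation: [-1.075, -2.951, 0.0]
ft_force: [-0.6, 0.6, -8.2]
width: 9.0
grasp_force: 30.0
t: 13.0
ee_pos: [616.2, -65.9, 277.0]
orientation: [1.075, 2.952, 0.0]
ft_force: [0.7, 0.4, -7.7]
width: 9.2
grasp_force: 30.0
t 13.0 pos [616.2 -65.9 277. ] move(tool) [ 0.3  1.5 11. ] rot [ 0.     0.    -0.001] F [ 0.65  0.43 -7.67] w 9.2 g 30.0 q6 -1.0
ft_force: [0.6, -0.2, -7.8]
ft_force: [0.2, 0.6, -7.4]
ft_force: [-0.1, 0.1, -8.0]
ft_force: [-0.6, 0.3, -7.5]
ft_force: [-0.1, 0.1, -8.2]
ft_force: [-0.5, -0.1, -8.2]
```

View pics/c4.png

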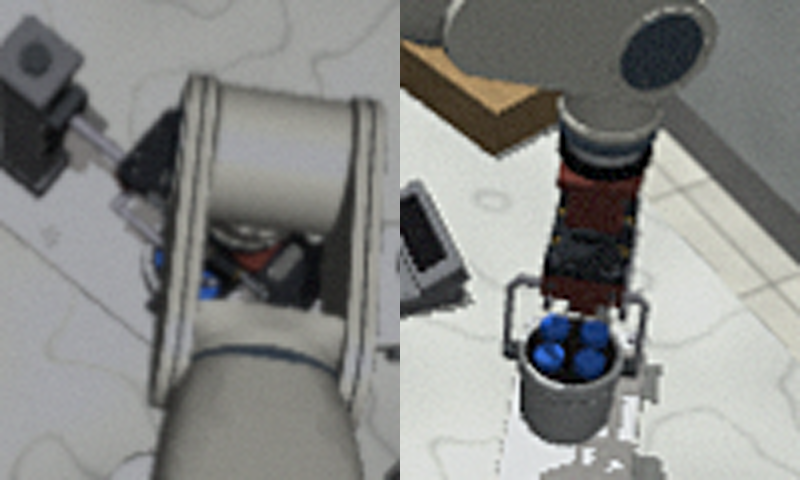

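The bar lies above both prongs with the bucket upright (side crop (570,370)). Now I lower slowly and watch the force.

```bash
J="python3 -m jog"
$J '[[0,0.5,1,0,0,0],[0,0.5,2,0,0,0],[0,0.5,2,0,0,0],[0,0,2,0,0,0],[0,0,1,0,0,0]]' |grep -E 'ee_pos|ft'
$J '[[0,0,1,0,0,0],[0,0,1,0,0,0],[0,0,1,0,0,0],[0,0,1,0,0,0],[0,0,1,0,0,0]]' |grep -E 'ee_pos|ft'
$J '[[0,0,1,0,0,0],[0,0,1,0,0,0],[0,0,1,0,0,0],[0,0,1,0,0,0],[0,0,1,0,0,0]]' |grep -E 'ee_pos|ft'
$J '[[0,0,1,0,0,0],[0,0,1,0,0,0],[0,0,1,0,0,0],[0,0,1,0,0,0],[0,0,1,0,0,0]]' |grep -E 'ee_pos|ft'
$J '[[0,0,1,0,0,0],[0,0,1,0,0,0],[0,0,1,0,0,0],[0,0,1,0,0,0],[0,0,1,0,0,0]]' |grep -E 'ee_pos|ft'
$J '[[0,0,1,0,0,0],[0,0,1,0,0,0],[0,0,1,0,0,0],[0,0,1,0,0,0],[0,0,1,0,0,0]]' |grep -E 'ee_pos|ft'
for i in 1 2 3 4 5 6 7 8 ; do $J '[[0,0,0,0,0,0]]' | grep ft; done
python3 to.py 617 -64.5 204 50
```

```text
ee_pos: [616.9, -64.7, 268.4]
ft_force: [0.8, -1.3, -7.9]
ee_pos: [617.1, -64.8, 263.9]
ft_force: [-0.1, 0.5, -6.8]
ee_pos: [617.1, -64.7, 258.8]
ft_force: [0.4, -0.1, -6.9]
ee_pos: [617.1, -64.8, 253.9]
ft_force: [-0.3, 0.1, -5.8]
ee_pos: [617.1, -64.8, 248.8]
ft_force: [0.3, 0.4, -5.6]
ee_pos: [617.1, -64.8, 243.8]
ft_force: [-0.8, 0.4, -4.5]
ft_force: [0.0, -0.3, -4.4]
ft_force: [-0.3, -0.5, -4.4]
ft_force: [-0.6, -0.1, -4.2]
ft_force: [-0.9, -1.0, -5.2]
ft_force: [-0.3, 0.1, -4.8]
ft_force: [-0.1, 0.3, -4.4]
ft_force: [-0.1, 0.1, -5.3]
ft_force: [-0.9, 0.2, -5.1]
t 16.77 pos [617.1 -64.7 243.9] move(tool) [ 0.2  0.1 39.9] rot [ 0.     0.    -0.001] F [-0.92  0.24 -5.05] w 9.4 g 30.0 q6 -1.0
```

```bash
J="python3 -m jog"
for k in 1; do $J '[[0,0,1,0,0,0],[0,0,1,0,0,0],[0,0,1,0,0,0],[0,0,1,0,0,0],[0,0,1,0,0,0]]' |grep -E 'ee_pos|ft'; done
$J '[[0,0,1,0,0,0],[0,0,1,0,0,0],[0,0,1,0,0,0],[0,0,1,0,0,0],[0,0,1,0,0,0]]' |grep -E 'ee_pos|ft'
$J '[[0,0,1,0,0,0],[0,0,1,0,0,0],[0,0,1,0,0,0],[0,0,1,0,0,0],[0,0,1,0,0,0]]' |grep -E 'ee_pos|ft'
$J '[[0,0,1,0,0,0],[0,0,1,0,0,0],[0,0,1,0,0,0],[0,0,1,0,0,0],[0,0,1,0,0,0]]' |grep -E 'ee_pos|ft'
$J '[[0,0,1,0,0,0],[0,0,1,0,0,0],[0,0,1,0,0,0],[0,0,1,0,0,0],[0,0,1,0,0,0]]' |grep -E 'ee_pos|ft'
$J '[[0,0,1,0,0,0],[0,0,1,0,0,0],[0,0,1,0,0,0],[0,0,1,0,0,0],[0,0,1,0,0,0]]' |grep -E 'ee_pos|ft'
$J '[[0,0,1,0,0,0],[0,0,1,0,0,0],[0,0,1,0,0,0],[0,0,0.5,0,0,0],[0,0,0,0,0,0]]' |grep -E 'ee_pos|ft'
for i in 1 2 3 4 5 6 7 8 9 10 11 12 13 14 15 16; do $J '[[0,0,0,0,0,0]]' | grep ft|cut -d, -f3; done|xargs
python3 to.py 617 -64.5 204 50
```

```text
ee_pos: [617.1, -64.8, 238.8]
ft_force: [0.2, -0.2, -4.8]
ee_pos: [617.1, -64.7, 233.9]
ft_force: [0.2, -0.1, -3.4]
ee_pos: [617.1, -64.8, 228.8]
ft_force: [0.1, -1.2, -3.0]
ee_pos: [617.1, -64.8, 223.9]
ft_force: [-0.2, 0.7, -2.5]
ee_pos: [617.1, -64.7, 218.8]
ft_force: [-0.1, 0.0, -1.7]
ee_pos: [617.1, -64.7, 213.8]
ft_force: [0.2, 0.5, -1.9]
ee_pos: [617.1, -64.7, 210.3]
ft_force: [-0.2, 0.4, -1.0]
-0.7] -1.8] -1.0] -0.2] -1.4] -1.4] -0.4] -0.6] -0.7] -1.1] -1.0] -0.9] -1.1] -0.4] -0.6] -1.4]
t 21.02 pos [617.1 -64.8 210.4] move(tool) [0.3 0.1 6.4] rot [ 0.     0.    -0.001] F [-0.04 -1.53 -1.39] w 9.4 g 30.0 q6 -1.0
```

```bash
J="python3 -m jog"
$J '[[0,0,1,0,0,0],[0,0,1,0,0,0],[0,0,1,0,0,0],[0,0,1,0,0,0],[0,0,1,0,0,0]]' |grep -E 'ee_pos|ft'
$J '[[0,0,1,0,0,0],[0,0,1,0,0,0],[0,0,0,0,0,0],[0,0,0,0,0,0],[0,0,0,0,0,0]]' |grep -E 'ee_pos|ft'
for i in 1 2 3 4 5 6 7 8 9 10 11 12 13 14 15 16 17 18 19 20 21 22 23 24; do $J '[[0,0,0,0,0,0]]' | grep ft|cut -d, -f3; done|tr -d ']'|tee f.txt|xargs
python3 -c "import numpy as np;a=np.loadtxt('f.txt');print(a.mean(),a.std()/5)"
python3 to.py 617 -64.5 203 50
```

```text
ee_pos: [617.1, -64.7, 205.3]
ft_force: [0.4, -1.1, -0.1]
ee_pos: [617.1, -64.8, 203.4]
ft_force: [0.8, -1.1, 0.2]
-0.6 -0.9 0.1 -1.0 0.3 0.1 -0.7 -0.0 0.1 0.8 0.3 0.3 -0.5 0.3 0.8 0.9 -0.1 -0.3 1.0 -0.4 0.4 -0.0 0.4 1.0
0.09583333333333333 0.11364845895225426
t 23.85 pos [617.1 -64.7 203.4] move(tool) [0.2 0.1 0.4] rot [ 0.     0.    -0.001] F [ 0.6  -0.61  0.98] w 8.9 g 30.0 q6 -1.0
```

```bash
J="python3 -m jog"
$J '[[0,0,0,0,0,0],[0,0,0,0,0,0],[0,0,0,0,0,0],[0,0,0,0,0,0],[0,0,0,0,0,0]]' 44
$J '[[0,0,0,0,0,0],[0,0,0,0,0,0],[0,0,0,0,0,0],[0,0,0,0,0,0],[0,0,0,0,0,0]]' 
$J '[[0,0,0,0,0,0],[0,0,0,0,0,0],[0,0,0,0,0,0],[0,0,0,0,0,0],[0,0,0,0,0,0]]' | grep -E 'ft|grasp'
python3 - <<'E'
from h import *
s=snap('side','side3')
f=lambda a,u0,v0,w,h,k:cv2.resize(a[v0:v0+h,u0:u0+w],None,fx=k,fy=k,interpolation=cv2.INTER_CUBIC)
cv2.imwrite('pics/c5.png',f(cv2.imread('pics/side3.png'),330,150,100,100,5))
E
```

```text
t: 24.27
ee_pos: [617.0, -64.7, 203.3]
orientation: [-1.075, -2.951, 0.0]
ft_force: [0.5, -0.2, 0.1]
width: 39.1
grasp_force: 0.0
t: 24.68
ee_pos: [617.1, -64.8, 203.4]
orientation: [-1.075, -2.952, 0.0]
ft_force: [-0.1, -0.3, -0.7]
width: 43.8
grasp_force: 0.0
ft_force: [-1.0, -0.7, 0.4]
grasp_force: 0.0
```

View pics/c5.png

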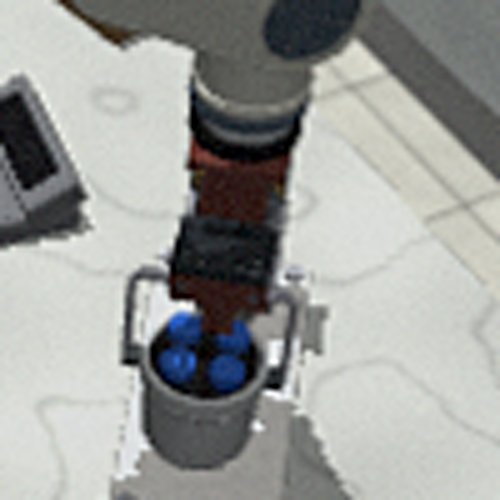

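The bucket hangs upright from both prongs, with the fingers clear (crop (210,380)). Withdraw upwards, then go over to the key with the fingers shut.

```bash
J="python3 -m jog"
$J '[[0,0,-2,0,0,0],[0,0,-4,0,0,0],[0,0,-6,0,0,0],[0,0,-8,0,0,0],[0,0,-10,0,0,0]]' | grep ft
$J '[[0,0,-12,0,0,0],[0,0,-15,0,0,0],[0,0,-15,0,0,0],[0,0,-15,0,0,0],[0,0,-15,0,0,0]]' | grep -E 'ft|ee_pos'
$J '[[8,3,0,0,0,0],[20,8,0,0,0,0],[25,10,0,0,0,0],[25,10,0,0,0,0],[25,10,0,0,0,0]]' 0 >/dev/null
$J '[[25,10,0,0,0,0],[24,10,0,0,0,0],[0,0,0,0,0,0],[0,0,0,0,0,0],[0,0,0,0,0,0]]' | grep -E 'ft|ee_pos'
$J '[[6,12,0,0,0,0],[12,25,0,0,0,0],[12,25,0,0,0,0],[12,25,0,0,0,0],[12,25,0,0,0,0]]' >/dev/null
$J '[[12,25,0,0,0,0],[11,22,0,0,0,0],[6,12,0,0,0,0],[0,0,0,0,0,0],[0,0,0,0,0,0]]'
python3 to.py 586.5 264.5 70 50
python3 - <<'E'
from h import *
d=snap('top','top4'); s=snap('side','side4')
C=cloud(s); m=(abs(C[...,2]-50)<6)&(np.hypot(C[...,0]-586.5,C[...,1]-264.5)<12);print('key',m.sum(),C[m].mean(0))
f=lambda a,u0,v0,w,h,k:cv2.resize(a[v0:v0+h,u0:u0+w],None,fx=k,fy=k,interpolation=cv2.INTER_CUBIC)
cv2.imwrite('pics/c6.png',np.hstack([f(cv2.imread('pics/top4.png'),310,90,100,120,4),f(cv2.imread('pics/side4.png'),330,120,100,120,4)]))
E
```

```text
ft_force: [0.2, 0.4, -0.2]
ee_pos: [617.2, -64.8, 307.6]
ft_force: [0.2, -0.8, -0.1]
ee_pos: [539.9, 79.8, 305.5]
ft_force: [0.7, 0.4, -0.0]
t: 27.65
ee_pos: [586.4, 263.9, 304.8]
orientation: [-1.075, -2.952, 0.002]
ft_force: [-0.3, 0.5, 0.6]
width: 0.3
grasp_force: 0.0
t 27.65 pos [586.4 263.9 304.8] move(tool) [  0.3   0.8 234.8] rot [-0.001 -0.    -0.   ] F [-0.27  0.45  0.62] w 0.3 g 0.0 q6 -0.47
key 14 [587.04167547 263.91989111  50.5959057 ]
```

View pics/c6.png

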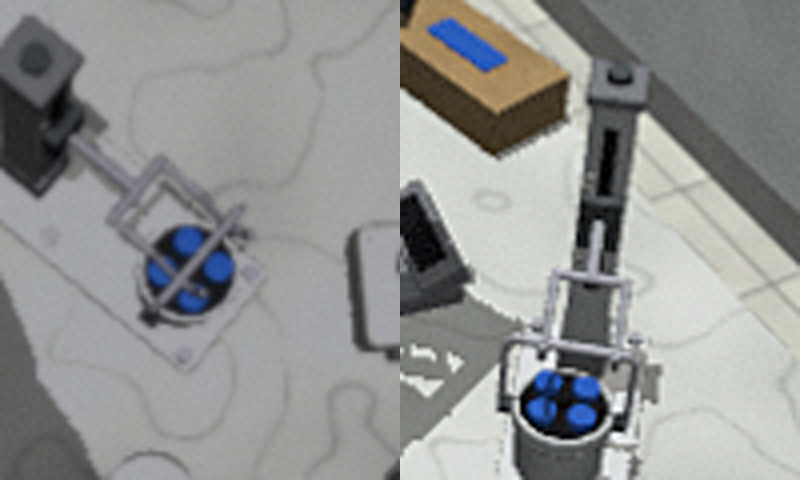

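The bar lies across both prongs, and the bucket hangs upright and centred (top crop (190,270)). The key is confirmed at (587,264,51). Next, press it.

```bash
J="python3 -m jog"
$J '[[0,0,15,0,0,0],[0,0,25,0,0,0],[0,0,30,0,0,0],[0,0,30,0,0,0],[0,0,30,0,0,0]]' >/dev/null
$J '[[0,0,30,0,0,0],[0,0,25,0,0,0],[0,0,20,0,0,0],[0,0,15,0,0,0],[0,0,10,0,0,0]]' | grep -E 'ft|ee_pos'
$J '[[0,0,5,0,0,0],[0,0,2,0,0,0],[0,0,0,0,0,0],[0,0,0,0,0,0],[0,0,0,0,0,0]]' | grep -E 'ft|ee_pos'
python3 to.py 587 264 58 50
```

```text
ee_pos: [585.6, 262.2, 73.8]
ft_force: [0.4, -0.6, 0.4]
ee_pos: [587.1, 264.3, 69.5]
ft_force: [-0.0, 0.2, -0.2]
t 29.0 pos [587.1 264.3  69.5] move(tool) [-0.1 -0.3 11.5] rot [ 0.002  0.001 -0.001] F [-0.02  0.18 -0.16] w 0.3 g 0.0 q6 -0.47
```

```bash
J="python3 -m jog"
$J '[[0,0,5,0,0,0],[0,0,5,0,0,0],[0,0,3,0,0,0],[0,0,2,0,0,0],[0,0,1,0,0,0]]' | grep -E 'ft|ee_pos'
$J '[[0,0,1,0,0,0],[0,0,1,0,0,0],[0,0,1,0,0,0]]' | grep -E 'ft|ee_pos'
$J '[[0,0,1,0,0,0],[0,0,1,0,0,0]]' | grep -E 'ft|ee_pos'
for i in 1 2 3 4; do $J '[[0,0,0,0,0,0]]' | grep ft; done
```

```text
ee_pos: [586.0, 264.0, 51.8]
ft_force: [-0.7, -0.4, 1.4]
ee_pos: [586.1, 264.0, 49.4]
ft_force: [-1.7, -0.4, 2.1]
ee_pos: [586.2, 264.0, 47.4]
ft_force: [-2.6, -0.7, 3.5]
ft_force: [-2.5, -0.5, 3.0]
ft_force: [-1.7, -0.5, 2.8]
ft_force: [-2.2, -0.5, 3.1]
ft_force: [-2.7, -1.2, 3.5]
```

```bash
J="python3 -m jog"
$J '[[0,0,1,0,0,0],[0,0,0,0,0,0]]' | grep -E 'ft|ee_pos'
$J '[[0,0,1,0,0,0],[0,0,0,0,0,0]]' | grep -E 'ft|ee_pos'
$J '[[0,0,0.7,0,0,0],[0,0,0,0,0,0]]' | grep -E 'ft|ee_pos'
$J '[[0,0,0,0,0,0],[0,0,0,0,0,0]]' | grep -E 'ft|ee_pos'
```

```text
ee_pos: [586.5, 264.1, 46.4]
ft_force: [-2.1, -0.6, 3.2]
ee_pos: [586.5, 264.1, 46.2]
ft_force: [-4.5, -2.2, 10.0]
ee_pos: [586.6, 264.1, 46.1]
ft_force: [-7.1, -2.4, 15.4]
ee_pos: [586.6, 264.1, 46.1]
ft_force: [-5.4, -2.2, 15.9]
```

The key has bottomed out at z = 46.1, so it was fully pressed. Retreat, check the bucket, and hand in.

```bash
J="python3 -m jog"
$J '[[0,0,-2,0,0,0],[0,0,-4,0,0,0],[0,0,-8,0,0,0],[0,0,-12,0,0,0],[0,0,-15,0,0,0]]' | grep -E 'ft|ee_pos'
$J '[[0,0,-15,0,0,0],[0,0,-12,0,0,0],[0,0,-8,0,0,0],[0,0,-3,0,0,0],[0,0,0,0,0,0]]' | grep -E 'ft|ee_pos'
$J '[[0,0,0,0,0,0],[0,0,0,0,0,0],[0,0,0,0,0,0],[0,0,0,0,0,0],[0,0,0,0,0,0]]' | grep -E 'ft|ee_pos'
python3 - <<'E'
from h import *
s=snap('side','side5'); b=load('side4')
print(np.abs(s['img'][120:240,400:430].astype(int)-b['img'][120:240,400:430]).mean(), np.abs(s['img'][120:240,350:400].astype(int)-b['img'][120:240,350:400]).mean())
print(ticket.close_job())
E
```

```text
ee_pos: [586.3, 263.9, 85.9]
ft_force: [0.6, 0.6, -0.7]
ee_pos: [586.9, 264.3, 124.7]
ft_force: [0.5, -0.2, 0.4]
ee_pos: [586.2, 263.9, 123.2]
ft_force: [-0.0, 0.1, 0.7]
2.530925925925926 3.8188333333333335
the job is handed in; nothing more can be done
None
```

The bucket hangs still on the twin hook, let go with the weight balanced; the key was pressed to its bottom and released, and the job is handed in (no verdict came back).

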